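Swap the drying cup and the bottle on the balance, turning the cup mouth-up

TASK

The steel cup has dried upside down on the rubber drying mat, and somebody left the white bottle on the balance. Make the two change places, with the cup turned over: the cup must stand mouth-up wholly on the balance's steel pan, and the bottle upright wholly on the mat. The cup may be tipped and rolled on the bench, but keep the bottle upright throughout and leave the other things where they are.

Things in the scene. Friction and masses are not known exactly. Their poses are not given: they have to be found in the camera images.
- cup: Straight-sided stainless-steel cup without a handle, outer diameter 62 mm, height 95 mm, wall 2.5 mm, base 5 mm, 0.1 to 0.2 kg. Origin at the centre of the closed base's outer face; its z axis runs from the base to the mouth (95 mm away), so z points down at the start, when the cup stands mouth-down on the mat, and up when it is mouth-up
- bottle: Closed white bottle, 128 mm tall: body diameter 60 mm up to 80 mm, shoulder to 90 mm, neck diameter 32 mm, grey cap of diameter 38 mm from 98 to 128 mm; about 0.25 kg. Origin at the centre of its underside, z up. It starts on the balance pan
- mat: Black rubber drying mat fixed on the bench, 320 mm along its x, 260 mm along its y, 3 mm thick. Origin at the centre of its underside; its top is at z = 3 mm
- pan (a point): Centre of the top face of the balance's square steel pan, 150 x 150 mm, sides along the point's x and y, 44 mm above the bench. The white balance under it is fixed, 190 mm wide (y) and 36 mm high; it reaches from 160 mm before the pan centre (-x, display) to 90 mm beyond it (+x)
- dish: Bystander: small white ceramic dish, mouth-down on the mat, diameter 72 mm, height 28 mm. Origin at the centre of its foot (on top as it stands), z down
- tipbox: Bystander: pipette-tip box, 120 x 85 x 65 mm, origin at the centre of its underside
- amber: Bystander: amber glass jar, diameter 70 mm, height 150 mm, origin at the centre of its underside
- beaker: Bystander: glass beaker, mouth-up, diameter 80 mm, height 80 mm, origin at the centre of its underside
- timer: Bystander: flat bench timer, 70 x 70 x 18 mm, origin at the centre of its underside
There are look-alikes about, which are no part of the job. What is shaped like the cup but blue is not meant. What is shaped like the bottle but red is not meant.

How it is judged (in metres and radians):
At the end, for the whole second after the job is handed in: The cup stands still, mouth-up (tilt under 0.08 rad), on the pan, its centre within 47 mm of the pan's along both sides; the bottle stands still, upright (under 0.08 rad), on the mat, within 133 mm of the mat's centre along its x and 103 mm along its y (both wholly on, 3 mm grace) (angle between each of cup, bottle's own z axis and vertical below 0.08 rad and x of cup in the frame of pan between -0.047 and 0.047 m and y of cup in the frame of pan between -0.047 and 0.047 m and z of cup in the frame of pan between -0.004 and 0.004 m and linear speed of each of cup, bottle below 0.02 m/s and x of bottle in the frame of mat between -0.133 and 0.133 m and y of bottle in the frame of mat between -0.103 and 0.103 m and z of bottle in the frame of mat between -0.001 and 0.007 m); the robot touches nothing.
It fails at once if the bottle is tipped (more than 0.6 rad) (angle between bottle's own z axis and vertical above 0.6 rad).
It fails at once if one of the other things (dish, tip box, amber jar, beaker or timer) is shifted by more than 30 mm (distance of any of dish, tipbox, amber, beaker, timer from where it was at the start of the episode above 0.03 m).
It also fails if it takes over 72 s, if anything falls off the work surface, if the arm or the gripper's body presses on something with over 40 N, if the wrist force passes 120 N, or if a joint passes its speed limit or range.

ROBOT

A 6-joint arm with a two-finger parallel gripper is mounted at the origin on the work surface. World frame = base frame: x ahead of the robot, y to its left, z up, the work surface at z = 0. Lengths are in mm, angles in degrees, forces in N, time in s.
With the tool pointing down it reaches from about 275 to 750 mm from the base axis. Payload 10.2 kg.
Tool frame: the origin (TCP) lies at the very end of the fingers, on their centre line; the grasp point (between the pads) lies 19 mm behind it; z points along the fingers, y is the line along which they close (so a half turn about z gives the same grasp; the last joint's range is limited). The gripper opens to 85 mm and grips with 20 to 120 N. Pads are 22 mm wide; open, the fingers measure 114 mm over their backs; the gripper's body (76 mm by 85 mm) begins 54 mm behind the grasp point. The pads swing forward as they close: fully open they stand 13 mm farther back than shut.
Start: joints at [57.502, 17.928, 85.812, -0, 76.261, -12.8], TCP at [176.973, 494.279, 231.294] pointing down, gripper open.
Joint ranges: [-168.41, 168.41], [-55.51, 124.54], [10.69, 146.95], [-70.63, 250.63], [1, 178], [-165.06, 165.06]. Speed limits (degrees/s): [136.94, 136.94, 172.46, 180, 180, 180].

INTERFACE

Orientations are given as a 3x3 rotation matrix whose columns are the frame's x, y, z axes.
In Python, from plant import readout, cams, order gives the robot as it stands.
- The arm moves only by the tool send_rows, never from a script. Its arguments are lists of equal length, an entry for each row: "linear": the shift along the tool's x, y, z in m, a list of three; "turn": the turn, a rotation vector about the tool's x, y, z in rad, a list of three. A call has 1 to 10 rows; each row is the pose to reach, as a shift and turn from the pose commanded when the call began, along the tool's axes at that moment; what a row does not reach only later rows make up. A row lasts 1/10 s, in which the tool goes at most 50 mm and 8.59 degrees, less where a joint would pass 70% of its speed; a pose out of reach is approached as far as the arm can. A call with a gripper value outside its range is refused whole. "claw" is the opening, from 0 (shut) to 1 (fully open), set as the call begins (left out, the last holds). The fingers move at their own pace and stop on an object; "grip_force" is the grip in N (left out, the last holds). Time passes only in rows, so rows that repeat a pose let the fingers close. It gives the time, the measured TCP pose, the force, the opening and the grip force at its end, in the units of the state.
- readout.state(): the state, without advancing time (a new reading comes with each control period).
- cams.read_camera(name): name is "scene" or "top"; returns the picture (420x560x3 uint8, blue, green, red); there is no depth.
- cams.camera_info(name): a dict with "fov_y" (degrees; the focal length in pixels is half the picture's height over the tangent of half this angle, whatever the lens; pixels are square), "cx", "cy" (the principal point, pixels), "camera_from_world" (4x4, takes a point from world to camera coordinates). Camera axes: x right, y down, z forward; pixel columns grow to the right and rows downward; lengths in mm; the calibration is good to about 2 mm. A picture is of the moment at which its call begins. camera_info takes no time and is no camera call.
- order.hand_in(): hands the job in; it is judged then, once.
The state is a dict: "t": time; "joints": joint angles; "joint_vel": joint speeds; "joint_efforts": joint torques, N m; "tool_pos": TCP position; "ee_rot": TCP orientation; "wrist_force": force on the tool from outside, world axes, zero at the start; "torque": the same for the moment, N m; "finger_gap": opening from 0.0 (shut) to 1.0 (fully open); "gripper_force": force on a finger pad.
Only numpy, scipy, OpenCV 4.12 (cv2) and the standard library are available. Lean on these libraries where they do the work, as an engineer would, in place of code of your own. Each camera call takes 0.05 s, during which the arm holds its last target. There are 200 camera calls.

## Working session

There is one attempt and no reset: what is moved stays moved. The work goes in short steps, Python scripts to look and compute and a tool call to move; the robot and the scene stay as the last step left them, time stands still between calls to the robot, and variables do not carry over. Pictures are saved under pics/ and viewed, at most 10 in all, crops included, and the job is handed in when it is done.

Besides the shell and the picture viewer there is one more tool, called after ">>>" as a command line: name --argument value ..., lists and objects as JSON in quotes. send_rows: Moves the arm, as the interface text tells. Its arguments: {"type":"object","properties":{"linear":{"type":"array"},"turn":{"type":"array"},"claw":{"type":"number"},"grip_force":{"type":"number"}},"required":["linear","turn"]}

```bash
ls; mkdir -p pics
python3 - <<'E'
from plant import readout, cams
import cv2
s=readout.state();print(s)
for n in ("scene","top"):
    print(n,cams.camera_info(n)); cv2.imwrite(f"pics/{n}0.png",cams.read_camera(n))
E
```

```text
pics
{'t': 0.0, 'joints': array([ 5.75022586e+01,  1.79592024e+01,  8.58549574e+01,  8.19039718e-04,
        7.62603742e+01, -1.27988902e+01]), 'joint_vel': array([ 0.08129435, -0.0872    , -0.02561573, -0.00185569, -0.13319417,
        0.04280613]), 'joint_efforts': array([-6.24683025e-05, -4.12273157e+01, -2.59732032e+01, -1.88815875e-04,
        4.26537110e-03,  3.49260085e-05]), 'tool_pos': array([176.82111714, 494.05048769, 230.7310052 ]), 'ee_rot': array([[-9.41476049e-01,  3.37079137e-01, -7.10621542e-04],
       [ 3.37079751e-01,  9.41475466e-01, -1.08970397e-03],
       [ 3.01716272e-04, -1.26546632e-03, -9.99999154e-01]]), 'wrist_force': array([-0.37221479, -0.52571318,  0.33178226]), 'torque': array([-0.03461681, -0.01026722, -0.02737713]), 'gripper_force': 0.0, 'finger_gap': 1.0009918222675651}
scene {'fov_y': 44.673569840844856, 'cx': 281.01634388291393, 'cy': 211.7081120145354, 'camera_from_world': array([[ 2.16759124e-01,  9.76112999e-01, -1.47951312e-02,
        -1.15618990e+02],
       [ 5.64239922e-01, -1.37635949e-01, -8.14057526e-01,
        -1.99310070e+02],
       [-7.96648475e-01,  1.68106393e-01, -5.80595770e-01,
         1.78621689e+03],
       [ 0.00000000e+00,  0.00000000e+00,  0.00000000e+00,
         1.00000000e+00]])}
top {'fov_y': 42.76356659843175, 'cx': 271.44269552695863, 'cy': 199.1959146982227, 'camera_from_world': array([[ 1.72436118e-02, -9.99846146e-01, -3.21592952e-03,
         3.48370131e+00],
       [-9.92596634e-01, -1.67316505e-02, -1.20299518e-01,
         4.74542225e+02],
       [ 1.20227202e-01,  5.26651900e-03, -9.92732433e-01,
         1.54421164e+03],
       [ 0.00000000e+00,  0.00000000e+00,  0.00000000e+00,
         1.00000000e+00]])}
```

View pics/scene0.png

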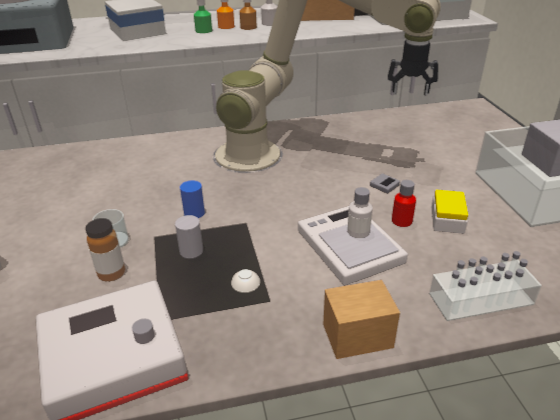

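View pics/top0.png

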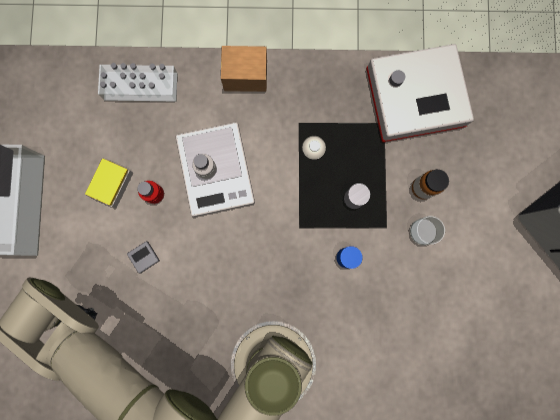

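Both views are clear. In the scene view the steel cup is at (189,237) on the mat and the bottle at (360,215) on the pan. In the top view the cup base is at (359,195), the bottle cap at (201,160), the dish at (314,148), and the blue and red look-alikes at (350,257) and (150,191).

```bash
cat > h.py <<'E'
import numpy as np, cv2
from plant import readout, cams
def cam(n):
    i=cams.camera_info(n); T=np.array(i['camera_from_world'])
    f=210/np.tan(np.radians(i['fov_y']/2)); return T,f,i['cx'],i['cy']
def ray(n,u,v):
    T,f,cx,cy=cam(n); R=T[:3,:3]; d=R.T@np.array([(u-cx)/f,(v-cy)/f,1]); return -R.T@T[:3,3],d
def plane(n,uv,z):
    c,d=ray(n,*uv); return c+d*(z-c[2])/d[2]
def tri(uv1,uv2,n1="scene",n2="top"):
    c1,d1=ray(n1,*uv1);c2,d2=ray(n2,*uv2)
    s=np.linalg.lstsq(np.c_[d1,-d2],c2-c1,rcond=None)[0]
    a,b=c1+s[0]*d1,c2+s[1]*d2; return (a+b)/2,np.linalg.norm(a-b)
def proj(n,p):
    T,f,cx,cy=cam(n); q=T[:3,:3]@np.array(p)+T[:3,3]; return cx+f*q[0]/q[2],cy+f*q[1]/q[2]
E
python3 - <<'E'
from h import *
np.set_printoptions(precision=1,suppress=True)
t=cv2.imread('pics/top0.png'); s=cv2.imread('pics/scene0.png')
def big(m):
    c=max(cv2.findContours(m.astype(np.uint8),cv2.RETR_EXTERNAL,cv2.CHAIN_APPROX_NONE)[0],key=cv2.contourArea); return c
def roi(m,x0,y0,x1,y1):
    o=np.zeros_like(m);o[y0:y1,x0:x1]=m[y0:y1,x0:x1];return o
for n,im,r in (("top",t,(285,110,400,240)),("scene",s,(140,215,280,325))):
    m=roi((im.max(2)<45),*r); h=cv2.convexHull(big(m)); p=cv2.approxPolyDP(h,6,True)[:,0]
    print(n,"mat",p.tolist(),[plane(n,q,3)[:2] for q in p])
m=roi(t.min(2)>130,340,175,380,215);(c,r)=cv2.minEnclosingCircle(big(m));print("cup top",c,r,plane("top",c,98))
print(roi(t.min(2)>130,340,175,380,215).sum())
for nm,rr in (("bottlecap",(185,145,220,190)),):
    g=t[rr[1]:rr[3],rr[0]:rr[2]]; 
z=np.hstack([cv2.resize(t[115:225,165:275],(400,400),interpolation=2),cv2.resize(t[115:225,290:400],(400,400),interpolation=2)])
cv2.imwrite('pics/zt.png',z)
z=np.hstack([cv2.resize(s[180:280,300:410],(440,400),interpolation=2),cv2.resize(s[200:300,170:260],(360,400),interpolation=2)])
cv2.imwrite('pics/zs.png',z)
E
```

```text
top mat [[377, 123], [385, 226], [300, 227], [299, 123]] [array([ 715.5, -304.2]), array([ 403.3, -325.8]), array([396. , -74.3]), array([711.6, -67.8])]Traceback (most recent call last):
  File "<stdin>", line 9, in <module>
  File "<stdin>", line 5, in big
ValueError: max() iterable argument is empty
```

Run:
```python
from h import *
np.set_printoptions(precision=1,suppress=True)
t=cv2.imread('pics/top0.png'); s=cv2.imread('pics/scene0.png')
def cnts(m,r,lo=30):
    o=np.zeros(m.shape,np.uint8);o[r[1]:r[3],r[0]:r[2]]=m[r[1]:r[3],r[0]:r[2]]
    return [c for c in cv2.findContours(o,cv2.RETR_EXTERNAL,cv2.CHAIN_APPROX_NONE)[0] if cv2.contourArea(c)>lo]
print(s[265,160:260:20],s[300,230], t[194,345:375:5],t[155,190:215:4])
for lab,m,r in (("cup",t.min(2)>110,(340,175,380,215)),("dish",t.min(2)>110,(301,130,330,165)),("bal",t.min(2)>90,(165,110,270,225)),("blue",(t[:,:,0]>100)&(t[:,:,2]<90),(330,240,370,275))):
    for c in cnts(m,r): print(lab,cv2.minEnclosingCircle(c),cv2.minAreaRect(c),cv2.contourArea(c))
z=np.hstack([cv2.resize(t[115:225,165:275],(400,400),interpolation=2),cv2.resize(t[115:225,290:400],(400,400),interpolation=2)])
cv2.imwrite('pics/zt.png',z)
z=np.hstack([cv2.resize(s[180:280,300:410],(440,400),interpolation=2),cv2.resize(s[200:300,170:260],(360,400),interpolation=2)])
cv2.imwrite('pics/zs.png',z)
```

```text
[[56 58 64]
 [53 55 61]
 [51 53 58]
 [49 52 56]
 [53 57 61]] [52 55 60] [[ 58  57  60]
 [198 197 204]
 [203 201 208]
 [199 195 204]
 [196 192 201]
 [ 77  77  78]] [[191 189 197]
 [193 190 197]
 [144 142 145]
 [144 142 146]
 [178 184 194]
 [185 183 190]
 [197 194 202]]
cup ((358.6727600097656, 193.9764404296875), 11.103282928466797) ((358.9999694824219, 194.0), (21.21320343017578, 21.21320343017578), 45.0) 353.0
dish ((313.6044006347656, 147.40109252929688), 11.481508255004883) ((314.0, 147.5), (21.0, 22.0), 90.0) 375.5
bal ((217.0, 167.0), 77.1557846069336) ((217.0, 167.0), (114.0, 104.0), 90.0) 11856.0
blue ((350.5138854980469, 257.09722900390625), 11.188943862915039) ((350.5882568359375, 256.8529357910156), (21.3431339263916, 21.585670471191406), 75.96376037597656) 353.0
```

View pics/zt.png

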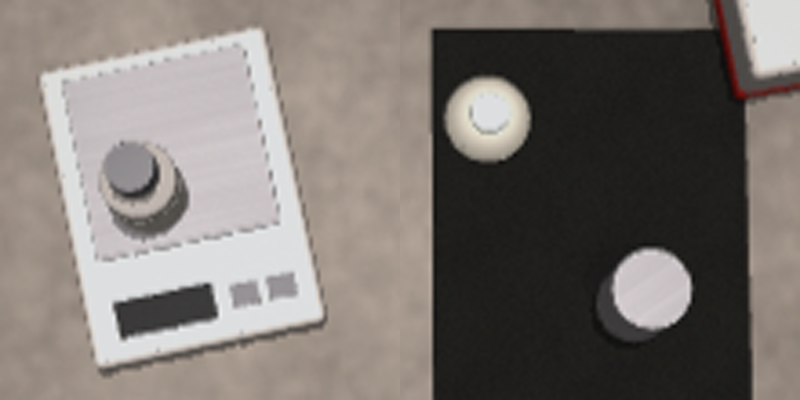

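View pics/zs.png

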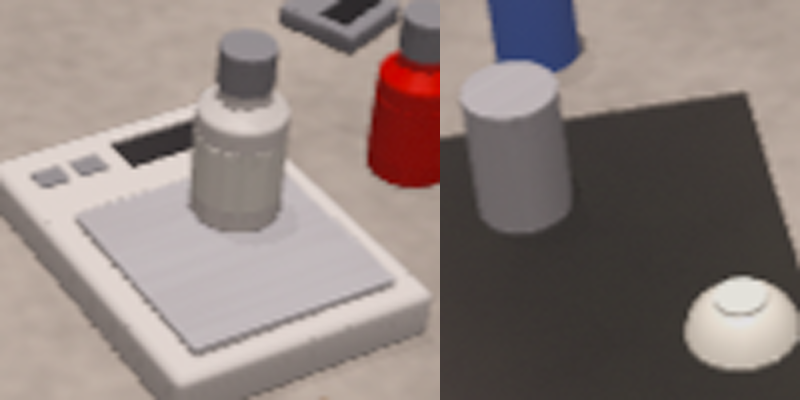

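The zooms give the bottle cap top at top view (201.0,160.9) and scene view (362.2,191.3). The cup base is at top (359,194) and scene (187.5,222.5), and the pan corners are clear in the top crop.

Run:
```python
from h import *
np.set_printoptions(precision=1,suppress=True)
k=.275
print("cap",tri((362.2,191.3),(201,160.9)),plane("top",(201,160.9),172),plane("scene",(362.2,191.3),172))
print("cup",tri((187.5,222.5),(359,194)),plane("top",(359,194),98),plane("scene",(187.5,222.5),98))
P=[plane("top",(165+k*a,115+k*b),44)[:2] for a,b in ((63,83),(243,44),(279,222),(98,261))]
print("pan",np.array(P),np.mean(P,0),[np.linalg.norm(P[i]-P[i-1]) for i in range(4)])
print("dish",plane("top",(314,147.5),15),"blue",plane("top",(350.5,257),95))
print("red cap",plane("top",(147,187),128))
print("mat",[plane("scene",q,3)[:2] for q in ((170+306*.25,200+93*.25),)],[plane("top",(290+k*a,115+k*b),3)[:2] for a,b in ((433,29),(433,402),(751,402))]) if 0 else print([plane("top",q,3)[:2] for q in ((299,123),(300,227.5),(386,227))])
print("scene mat corner", plane("scene",(170+306*.25,200+93*.25),3))
```

```text
cap (array([558.3, 203.5, 170.1]), np.float64(2.6729571212288676)) [557.5 201.9 172. ] [561.  203.8 172. ]
cup (array([ 485. , -233.2,   97. ]), np.float64(1.8599140648930275)) [ 484.8 -234.    98. ] [ 486.7 -232.3   98. ]
pan [[650.2 277.1]
 [685.  132.1]
 [539.2  99.4]
 [505.1 243.7]] [594.9 188.1] [np.float64(148.9448565258781), np.float64(149.10636072580252), np.float64(149.44701687725367), np.float64(148.22170763606962)]
dish [ 634. -113.   15.] blue [ 308.8 -210.5   95. ]
red cap [490.5 354.5 128. ]
[array([711.6, -67.8]), array([394.5, -74.3]), array([ 400.3, -328.8])]
scene mat corner [398.6 -70.7   3. ]
```

```bash
cat >> h.py <<'E'
from scipy.spatial.transform import Rotation as Ro
def go(p,R=None,p0=None,R0=None):
    s=readout.state(); R0=s['ee_rot'] if R0 is None else R0; p0=s['tool_pos'] if p0 is None else p0
    l=R0.T@(np.array(p)-p0)/1000; w=Ro.from_matrix(R0.T@R).as_rotvec() if R is not None else np.zeros(3)
    print("lin",np.round(l,4),"turn",np.round(w,4)); return l,w
def log():
    s=readout.state(); print(round(s['t'],2),np.round(s['joints'],2).tolist(),np.round(s['tool_pos'],1).tolist(),'\n',np.round(s['ee_rot'],3).tolist(),np.round(s['wrist_force'],1),round(s['finger_gap'],3),round(s['gripper_force'],1))
    open('log.txt','a').write(repr((s['joints'].tolist(),s['tool_pos'].tolist(),s['ee_rot'].tolist()))+"\n")
E
python3 - <<'E'
from h import *
log(); p0=[176.973,494.279,231.294]
go([558,203,231],p0=p0);
E
```

```text
0.1 [57.5, 17.96, 85.85, 0.0, 76.26, -12.8] [176.8, 494.1, 230.8] 
 [[-0.941, 0.337, -0.001], [0.337, 0.941, -0.001], [0.0, -0.001, -1.0]] [ 0.6 -0.1 -0.3] 0.999 0.0
lin [-4.569e-01 -1.458e-01  3.000e-04] turn [0. 0. 0.]
```

>>> send_rows --linear '[[-0.045, -0.0145, 0], [-0.09, -0.029, 0], [-0.135, -0.0435, 0], [-0.185, -0.058, 0], [-0.23, -0.073, 0], [-0.275, -0.0875, 0], [-0.32, -0.102, 0], [-0.366, -0.1165, 0], [-0.41, -0.131, 0], [-0.457, -0.146, 0]]' --turn '[[0, 0, 0], [0, 0, 0], [0, 0, 0], [0, 0, 0], [0, 0, 0], [0, 0, 0], [0, 0, 0], [0, 0, 0], [0, 0, 0], [0, 0, 0]]' --claw 1 --grip_force 40

```text
t: 1.1
tool_pos: [559.1, 201.4, 231.0]
ee_rot: [[-0.941, 0.337, -0.001], [0.337, 0.941, 0.0], [0.001, -0.0, -1.0]]
wrist_force: [0.4, 0.9, 0.1]
finger_gap: 1.0
gripper_force: 0.0
```

>>> send_rows --linear '[[0, 0, 0], [0, 0, 0]]' --turn '[[0, 0, 0], [0, 0, 0]]'

```text
t: 1.3
tool_pos: [558.2, 202.1, 230.5]
ee_rot: [[-0.941, 0.339, -0.002], [0.339, 0.941, -0.0], [0.002, -0.001, -1.0]]
wrist_force: [-0.3, 1.7, 0.4]
finger_gap: 0.996
gripper_force: 0.0
```

```bash
python3 -c "
from h import *
log();go([558,203,144])"
```

```text
1.3 [8.6, 26.79, 73.19, 0.01, 80.11, -61.61] [558.2, 202.1, 230.5] 
 [[-0.941, 0.339, -0.002], [0.339, 0.941, -0.0], [0.002, -0.001, -1.0]] [-0.3  1.7  0.4] 0.996 0.0
lin [0.0003 0.0008 0.0865] turn [0. 0. 0.]
```

>>> send_rows --linear '[[0, 0.0005, 0.03], [0, 0.0005, 0.06], [0, 0.0005, 0.08], [0, 0.0005, 0.086], [0, 0.0005, 0.086]]' --turn '[[0, 0, 0], [0, 0, 0], [0, 0, 0], [0, 0, 0], [0, 0, 0]]'

```text
t: 1.8
tool_pos: [557.5, 204.0, 145.3]
ee_rot: [[-0.942, 0.336, -0.001], [0.336, 0.942, -0.0], [0.001, -0.0, -1.0]]
wrist_force: [0.3, -0.6, 0.9]
finger_gap: 0.998
gripper_force: 0.0
```

>>> send_rows --linear '[[0, 0, 0], [0, 0, 0], [0, 0, 0], [0, 0, 0], [0, 0, 0], [0, 0, 0], [0, 0, 0], [0, 0, 0]]' --turn '[[0, 0, 0], [0, 0, 0], [0, 0, 0], [0, 0, 0], [0, 0, 0], [0, 0, 0], [0, 0, 0], [0, 0, 0]]' --claw 0.2 --grip_force 40

```text
t: 2.6
tool_pos: [558.7, 203.4, 146.2]
ee_rot: [[-0.941, 0.337, 0.002], [0.337, 0.941, 0.001], [-0.002, 0.001, -1.0]]
wrist_force: [0.7, 1.0, 6.0]
finger_gap: 0.432
gripper_force: 39.8
```

```bash
python3 -c "
from h import *
log();cv2.imwrite('pics/s1.png',cams.read_camera('scene')[100:320,140:460])"
```

```text
2.6 [8.72, 30.76, 79.93, 0.01, 69.2, -61.58] [558.7, 203.4, 146.2] 
 [[-0.941, 0.337, 0.002], [0.337, 0.941, 0.001], [-0.002, 0.001, -1.0]] [0.7 1.  6. ] 0.432 39.8
```

>>> send_rows --linear '[[0, 0, -0.005], [0, 0, -0.015], [0, 0, -0.03], [0, 0, -0.05], [0, 0, -0.065], [0, 0, -0.07], [0, 0, -0.07]]' --turn '[[0, 0, 0], [0, 0, 0], [0, 0, 0], [0, 0, 0], [0, 0, 0], [0, 0, 0], [0, 0, 0]]'

```text
t: 3.35
tool_pos: [558.3, 203.2, 215.8]
ee_rot: [[-0.941, 0.337, 0.001], [0.337, 0.941, 0.0], [-0.001, 0.0, -1.0]]
wrist_force: [-0.6, 0.7, -2.7]
finger_gap: 0.435
gripper_force: 40.2
```

```bash
python3 -c "
from h import *
log();go([630,-225,readout.state()['tool_pos'][2]])"
```

```text
3.35 [8.71, 27.33, 74.57, -0.0, 78.06, -61.58] [558.3, 203.2, 215.8] 
 [[-0.941, 0.337, 0.001], [0.337, 0.941, 0.0], [-0.001, 0.0, -1.0]] [-0.6  0.7 -2.7] 0.435 40.2
lin [-0.2119 -0.3789  0.    ] turn [0. 0. 0.]
```

>>> send_rows --linear '[[-0.003, -0.005, 0], [-0.008, -0.015, 0], [-0.017, -0.03, 0], [-0.028, -0.05, 0], [-0.041, -0.073, 0], [-0.055, -0.098, 0], [-0.069, -0.123, 0], [-0.083, -0.148, 0], [-0.097, -0.173, 0], [-0.111, -0.198, 0]]' --turn '[[0, 0, 0], [0, 0, 0], [0, 0, 0], [0, 0, 0], [0, 0, 0], [0, 0, 0], [0, 0, 0], [0, 0, 0], [0, 0, 0], [0, 0, 0]]'

```text
t: 4.35
tool_pos: [595.6, -22.7, 214.7]
ee_rot: [[-0.941, 0.338, -0.001], [0.338, 0.941, 0.0], [0.001, -0.0, -1.0]]
wrist_force: [0.6, 0.9, -2.1]
finger_gap: 0.434
gripper_force: 40.3
```

>>> send_rows --linear '[[-0.014, -0.025, 0], [-0.028, -0.05, 0], [-0.042, -0.075, 0], [-0.056, -0.1, 0], [-0.069, -0.123, 0], [-0.08, -0.143, 0], [-0.089, -0.16, 0], [-0.096, -0.173, 0], [-0.1, -0.18, 0], [-0.101, -0.181, 0]]' --turn '[[0, 0, 0], [0, 0, 0], [0, 0, 0], [0, 0, 0], [0, 0, 0], [0, 0, 0], [0, 0, 0], [0, 0, 0], [0, 0, 0], [0, 0, 0]]'

```text
t: 5.35
tool_pos: [629.8, -225.9, 214.9]
ee_rot: [[-0.941, 0.338, -0.001], [0.338, 0.941, 0.0], [0.001, 0.0, -1.0]]
wrist_force: [0.3, -0.4, -2.1]
finger_gap: 0.437
gripper_force: 40.3
```

>>> send_rows --linear '[[0, 0, 0.02], [0, 0, 0.045], [0, 0, 0.07], [0, 0, 0.09], [0, 0, 0.1], [0, 0, 0.106], [0, 0, 0.106], [0, 0, 0.106]]' --turn '[[0, 0, 0], [0, 0, 0], [0, 0, 0], [0, 0, 0], [0, 0, 0], [0, 0, 0], [0, 0, 0], [0, 0, 0]]'

```text
t: 6.15
tool_pos: [630.5, -225.1, 110.4]
ee_rot: [[-0.942, 0.337, 0.002], [0.337, 0.942, -0.001], [-0.002, -0.0, -1.0]]
wrist_force: [0.8, -1.0, -1.7]
finger_gap: 0.427
gripper_force: 40.3
```

```bash
python3 -c "
from h import *
log();cv2.imwrite('pics/s2.png',cams.read_camera('scene')[150:330,100:340].repeat(2,0).repeat(2,1))"
```

```text
6.15 [-29.65, 42.0, 66.29, 0.0, 71.61, -99.97] [630.5, -225.1, 110.4] 
 [[-0.942, 0.337, 0.002], [0.337, 0.942, -0.001], [-0.002, -0.0, -1.0]] [ 0.8 -1.  -1.7] 0.427 40.3
```

View pics/s2.png

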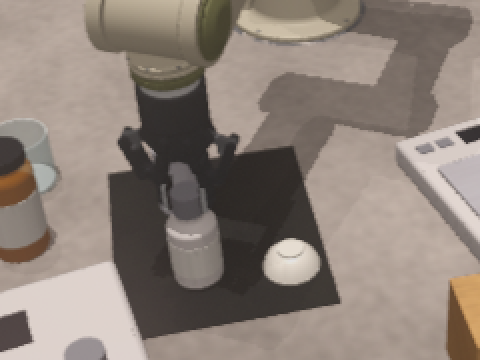

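The bottle hangs upright over the mat, at crop (195,245). I'll lower it about 5 mm and release.

>>> send_rows --linear '[[0, 0, 0.002], [0, 0, 0.004], [0, 0, 0.005], [0, 0, 0.006], [0, 0, 0.006]]' --turn '[[0, 0, 0], [0, 0, 0], [0, 0, 0], [0, 0, 0], [0, 0, 0]]'

```text
t: 6.7
tool_pos: [630.7, -225.2, 105.2]
ee_rot: [[-0.942, 0.337, 0.003], [0.337, 0.942, -0.001], [-0.003, -0.0, -1.0]]
wrist_force: [-1.4, 1.5, 7.8]
finger_gap: 0.433
gripper_force: 41.4
```

>>> send_rows --linear '[[0, 0, 0], [0, 0, 0], [0, 0, 0], [0, 0, 0], [0, 0, 0], [0, 0, 0]]' --turn '[[0, 0, 0], [0, 0, 0], [0, 0, 0], [0, 0, 0], [0, 0, 0], [0, 0, 0]]' --claw 1

```text
t: 7.3
tool_pos: [630.0, -225.0, 103.2]
ee_rot: [[-0.941, 0.337, -0.0], [0.337, 0.941, 0.0], [0.0, 0.0, -1.0]]
wrist_force: [0.2, -0.7, 1.0]
finger_gap: 0.996
gripper_force: 0.0
```

>>> send_rows --linear '[[0, 0, -0.02], [0, 0, -0.06], [0, 0, -0.1], [0, 0, -0.15], [0, 0, -0.2], [0, 0, -0.2]]' --turn '[[0, 0, 0], [0, 0, 0], [0, 0, 0], [0, 0, 0], [0, 0, 0], [0, 0, 0]]'

```text
t: 7.9
tool_pos: [631.2, -225.6, 311.4]
ee_rot: [[-0.941, 0.337, 0.012], [0.337, 0.942, -0.007], [-0.013, -0.002, -1.0]]
wrist_force: [0.5, -0.1, 1.3]
finger_gap: 0.999
gripper_force: 0.0
```

```bash
cat > fit.py <<'E'
from h import *
from scipy.optimize import least_squares
D=[eval(l) for l in open('log.txt')]
rz=lambda a:Ro.from_euler('z',a,degrees=True).as_matrix(); ry=lambda a:Ro.from_euler('y',a,degrees=True).as_matrix()
def fk(q,x):
    d1,a1,b,L2,L3,e,d6=x[:7]; A=rz(q[0]); p=np.array([0,0,d1])+A@[a1,b,0]
    A=A@ry(q[1]);p=p+A@[0,0,L2]; A=A@ry(q[2]); p=p+A@[e,0,L3]; A=A@rz(q[3])@ry(q[4]); p=p+A@[0,0,d6]
    return p,A@rz(q[5])
E
python3 - <<'E'
from fit import *
log(); D=[eval(l) for l in open('log.txt')]
for q,p,R in D[-2:]:
    print(np.round(fk(q,[0]*7)[1].T@np.array(R),2).tolist())
E
```

```text
7.9 [-29.66, 35.91, 47.06, -0.0, 96.25, -99.97] [631.2, -225.6, 311.4] 
 [[-0.941, 0.337, 0.012], [0.337, 0.942, -0.007], [-0.013, -0.002, -1.0]] [ 0.5 -0.1  1.3] 0.999 0.0
[[0.0, -1.0, -0.0], [1.0, 0.0, 0.0], [-0.0, -0.0, 1.0]]
[[0.0, -1.0, -0.0], [1.0, 0.0, -0.0], [0.0, -0.0, 1.0]]
```

```bash
cat >> fit.py <<'E'
LO=np.array([-168.41,-55.51,10.69,-70.63,1,-165.06]);HI=np.array([168.41,124.54,146.95,250.63,178,165.06])
def fk2(q,x):
    d1,a1,b,L2,L3,e,d6,bw=x; A=rz(q[0]); p=np.array([0,0,d1])+A@[a1,b,0]
    A=A@ry(q[1]);p=p+A@[0,0,L2]; A=A@ry(q[2]); p=p+A@[e,0,L3]; A=A@rz(q[3])@ry(q[4]); p=p+A@[0,bw,d6]
    return p,A@rz(q[5]+90)
def fit(reg):
    x0=np.array([200,0,60,400,400,0,250,60.])
    f=lambda x:np.r_[np.concatenate([fk2(q,x)[0]-p for q,p,R in D]),(x-x0)*reg]
    return least_squares(f,x0)
def ik(p,R,x,n=12):
    out=[]; g=np.random.default_rng(0)
    for k in range(n):
        q0=g.uniform(LO,HI)
        f=lambda q:np.r_[(fk2(q,x)[0]-p)/10,(fk2(q,x)[1]-R).ravel()*10]
        r=least_squares(f,q0,bounds=(LO,HI))
        if r.cost<1e-2 and not any(np.abs(r.x-o).max()<2 for o in out): out.append(r.x)
    return out
E
python3 - <<'E'
from fit import *
np.set_printoptions(precision=1,suppress=True)
r=fit(0.002);x=r.x;print(x,np.abs(r.fun[:-8]).max())
for nm,R in (("A",[[0,-1,0],[0,0,-1],[1,0,0]]),("B",[[0,1,0],[0,0,-1],[-1,0,0]])):
  for p in ([485,-230+19,200],[485,-230+19,48],[560,220,94]):
    print(nm,p,*ik(p,np.array(R),x))
E
```

```text
[200.8  -0.   58.6 438.9 397.5  39.  254.8  57.7] 0.00878765501477119
A [485, -211, 200]
A [485, -211, 48]
A [560, 220, 94]
B [485, -211, 200]
B [485, -211, 48]
B [560, 220, 94]
```

```bash
cat > scan.py <<'E'
from fit import *
np.set_printoptions(precision=0,suppress=True)
x=fit(0.002).x
def RR(yaw,s):
    c,n=np.cos(np.radians(yaw)),np.sin(np.radians(yaw)); z=np.array([c,n,0]); X=np.array([0,0,s]); return np.c_[X,np.cross(z,X),z]
if __name__=="__main__":
  for nm,g in (("cup",[485.5,-233,48]),("pan",[580,188,94]),("free",[480,40,48])):
    for yaw in range(-180,180,30):
        p=np.array(g)+19*RR(yaw,1)[:,2]
        S=[ik(p,RR(yaw,s),x,6) for s in (1,-1)]
        if any(S): print(nm,yaw,"up:",*S[0],"dn:",*S[1])
E
time python3 scan.py
```

```text
cup -180 up: dn: [-25.  78.  38. -47. 145.  48.]
cup -150 up: dn: [-17.  71.  53. -62. 125.  43.]
cup -60 up: [  -8.   55.  112.  233.   82. -101.] dn: [ -8.  55. 112. 233.  82.  79.]
cup -30 up: [-23.  56. 126. 187.  92. -90.] dn: [-23.  56. 126. 187.  92.  90.]
cup 0 up: [-46.  56. 128. 134.  93. -93.] dn: [-46.  56. 128. 134.  93.  87.]
cup 30 up: [-59.  57. 114.  91.  90. -82.] dn: [-59.  57. 114.  91.  90.  98.]
cup 60 up: [-58.  62.  93.  64. 101. -68.] dn: [-58.  62.  93.  64. 101. 112.]
cup 90 up: [-52.  70.  70.  45. 120. -63.] dn: [-52.  70.  70.  45. 120. 117.]
cup 120 up: dn: [-44.  77.  50.  25. 140. 110.]
cup 150 up: dn: [-36.  81.  36. -12. 153.  79.]
pan -30 up: [  35.   51.   96.  248.   76. -121.] dn: [ 35.  51.  96. 248.  76.  59.]
pan 0 up: [ 27.  48. 113. 209.  74. -99.] dn: [ 27.  48. 113. 209.  74.  81.]
pan 30 up: [ 10.  49. 121. 160.  81. -86.] dn: [ 10.  49. 121. 160.  81.  94.]
pan 60 up: [ -7.  51. 113. 113.  84. -76.] dn: [ -7.  51. 113. 113.  84. 104.]
pan 90 up: [-11.  58.  93.  80.  95. -62.] dn: [-11.  58.  93.  80.  95. 118.]
pan 120 up: [ -8.  67.  
[... 164 characters left out ...]
  54. -10. 142.  82.]
free -150 up: dn: [  5.  71.  54. -39. 137.  59.]
free -120 up: dn: [ 14.  66.  66. -57. 121.  51.]
free -30 up: [ 25.  55. 119. 235.  86. -95.] dn: [ 25.  55. 119. 235.  86.  85.]
free 0 up: [  9.  59. 133. 189. 102. -88.] dn: [  9.  59. 133. 189. 102.  92.]
free 30 up: [ -20.   58.  136.  129.   98. -100.] dn: [-20.  58. 136. 129.  98.  80.]
free 60 up: [-33.  56. 122.  87.  90. -89.] dn: [-33.  56. 122.  87.  90.  91.]
free 90 up: [-32.  60. 102.  59.  99. -75.] dn: [-32.  60. 102.  59.  99. 105.]
free 120 up: [-25.  65.  82.  40. 116. -70.] dn: [-25.  65.  82.  40. 116. 110.]
free 150 up: dn: [-16.  71.  65.  19. 133. 103.]
real	0m39.630s
user	0m39.984s
sys	0m0.116s
```

```bash
python3 -c "
from h import *
R=readout.state()['ee_rot'].copy()
R0=np.array([[-.9414,.3373,0],[.3373,.9414,0],[0,0,-1]])
go([485.5,-233,150],R0);go([485.5,-233,62],R0,p0=np.array([485.5,-233,150]),R0=R0)"
```

```text
lin [ 0.1368 -0.0557  0.1598] turn [-0.0024  0.0133  0.0003]
lin [0.    0.    0.088] turn [0. 0. 0.]
```

>>> send_rows --linear '[[0.02, -0.008, 0], [0.06, -0.024, 0], [0.1, -0.04, 0.03], [0.137, -0.056, 0.07], [0.137, -0.056, 0.11], [0.137, -0.056, 0.15], [0.137, -0.056, 0.15], [0.137, -0.056, 0.15]]' --turn '[[0, 0, 0], [0, 0, 0], [0, 0, 0], [0, 0, 0], [0, 0, 0], [0, 0, 0], [0, 0, 0], [0, 0, 0]]'

```text
t: 8.7
tool_pos: [482.6, -231.8, 154.3]
ee_rot: [[-0.942, 0.337, 0.0], [0.337, 0.942, -0.0], [-0.001, -0.0, -1.0]]
wrist_force: [-0.6, 0.4, 0.2]
finger_gap: 1.003
gripper_force: 0.0
```

```bash
python3 -c "
from h import *
log();go([485.5,-233,62])
cv2.imwrite('pics/s3.png',cams.read_camera('scene'))
t=cams.read_camera('top');cv2.imwrite('pics/t3.png',t)"
```

```text
8.7 [-38.2, 23.32, 90.26, 0.0, 66.39, -108.51] [482.6, -231.8, 154.3] 
 [[-0.942, 0.337, 0.0], [0.337, 0.942, -0.0], [-0.001, -0.0, -1.0]] [-0.6  0.4  0.2] 1.003 0.0
lin [-0.0031 -0.0001  0.0923] turn [0. 0. 0.]
```

>>> send_rows --linear '[[-0.003, 0, 0.02], [-0.003, 0, 0.045], [-0.003, 0, 0.07], [-0.003, 0, 0.085], [-0.003, 0, 0.092], [-0.003, 0, 0.092], [-0.003, 0, 0.092]]' --turn '[[0, 0, 0], [0, 0, 0], [0, 0, 0], [0, 0, 0], [0, 0, 0], [0, 0, 0], [0, 0, 0]]'

```text
t: 9.5
tool_pos: [485.8, -233.1, 62.7]
ee_rot: [[-0.942, 0.337, 0.002], [0.337, 0.942, -0.001], [-0.002, -0.001, -1.0]]
wrist_force: [-0.1, -0.1, 0.1]
finger_gap: 0.999
gripper_force: 0.0
```

>>> send_rows --linear '[[0, 0, 0], [0, 0, 0], [0, 0, 0], [0, 0, 0], [0, 0, 0], [0, 0, 0]]' --turn '[[0, 0, 0], [0, 0, 0], [0, 0, 0], [0, 0, 0], [0, 0, 0], [0, 0, 0]]' --claw 0.4 --grip_force 40

```text
t: 10.1
tool_pos: [485.5, -232.8, 62.7]
ee_rot: [[-0.941, 0.337, 0.002], [0.337, 0.941, -0.001], [-0.002, -0.0, -1.0]]
wrist_force: [-1.8, 0.8, 8.4]
finger_gap: 0.725
gripper_force: 42.7
```

>>> send_rows --linear '[[0, 0, -0.005], [0, 0, -0.02], [0, 0, -0.05], [0, 0, -0.09], [0, 0, -0.12], [0, 0, -0.13], [0, 0, -0.13]]' --turn '[[0, 0, 0], [0, 0, 0], [0, 0, 0], [0, 0, 0], [0, 0, 0], [0, 0, 0], [0, 0, 0]]'

```text
t: 10.8
tool_pos: [485.2, -232.7, 191.9]
ee_rot: [[-0.941, 0.337, 0.001], [0.337, 0.941, -0.001], [-0.002, -0.001, -1.0]]
wrist_force: [-0.1, 0.0, -2.0]
finger_gap: 0.722
gripper_force: 44.3
```

```bash
python3 -c "
from h import *
log();go([600,164,readout.state()['tool_pos'][2]])"
```

```text
10.8 [-38.1, 21.41, 87.03, 0.0, 71.46, -108.41] [485.2, -232.7, 191.9] 
 [[-0.941, 0.337, 0.001], [0.337, 0.941, -0.001], [-0.002, -0.001, -1.0]] [-0.1  0.  -2. ] 0.722 44.3
lin [ 2.560e-02  4.122e-01 -3.000e-04] turn [0. 0. 0.]
```

>>> send_rows --linear '[[0.001, 0.012, 0], [0.002, 0.035, 0], [0.004, 0.07, 0], [0.007, 0.11, 0], [0.01, 0.155, 0], [0.0125, 0.2, 0], [0.015, 0.245, 0], [0.018, 0.29, 0], [0.021, 0.33, 0], [0.023, 0.365, 0]]' --turn '[[0, 0, 0], [0, 0, 0], [0, 0, 0], [0, 0, 0], [0, 0, 0], [0, 0, 0], [0, 0, 0], [0, 0, 0], [0, 0, 0], [0, 0, 0]]'

```text
t: 11.8
tool_pos: [585.5, 121.9, 189.0]
ee_rot: [[-0.942, 0.336, -0.004], [0.336, 0.942, 0.0], [0.004, -0.001, -1.0]]
wrist_force: [1.0, 0.2, -1.5]
finger_gap: 0.722
gripper_force: 44.3
```

>>> send_rows --linear '[[0.001, 0.025, 0], [0.002, 0.04, 0], [0.0025, 0.047, 0.01], [0.0025, 0.047, 0.03], [0.0025, 0.047, 0.055], [0.0025, 0.047, 0.075], [0.0025, 0.047, 0.083], [0.0025, 0.047, 0.083], [0.0025, 0.047, 0.083]]' --turn '[[0, 0, 0], [0, 0, 0], [0, 0, 0], [0, 0, 0], [0, 0, 0], [0, 0, 0], [0, 0, 0], [0, 0, 0], [0, 0, 0]]'

```text
t: 12.7
tool_pos: [600.2, 163.6, 108.9]
ee_rot: [[-0.941, 0.338, 0.001], [0.338, 0.941, 0.0], [-0.001, 0.0, -1.0]]
wrist_force: [0.2, 0.4, -1.7]
finger_gap: 0.721
gripper_force: 44.3
```

>>> send_rows --linear '[[0, 0, 0.002], [0, 0, 0.004], [0, 0, 0.005], [0, 0, 0.0055], [0, 0, 0.0055]]' --turn '[[0, 0, 0], [0, 0, 0], [0, 0, 0], [0, 0, 0], [0, 0, 0]]'

```text
t: 13.2
tool_pos: [600.1, 163.9, 103.8]
ee_rot: [[-0.942, 0.337, 0.001], [0.337, 0.942, -0.0], [-0.001, 0.0, -1.0]]
wrist_force: [-2.1, -1.0, 4.6]
finger_gap: 0.722
gripper_force: 44.9
```

Contact with the pan. Release and rise.

>>> send_rows --linear '[[0, 0, 0], [0, 0, 0], [0, 0, 0], [0, 0, 0]]' --turn '[[0, 0, 0], [0, 0, 0], [0, 0, 0], [0, 0, 0]]' --claw 1

```text
t: 13.6
tool_pos: [599.9, 163.9, 102.7]
ee_rot: [[-0.941, 0.337, 0.0], [0.337, 0.941, 0.0], [-0.0, 0.0, -1.0]]
wrist_force: [-0.6, -0.3, 0.4]
finger_gap: 1.001
gripper_force: 0.0
```

>>> send_rows --linear '[[0, 0, -0.02], [0, 0, -0.06], [0, 0, -0.11], [0, 0, -0.16], [0, 0, -0.21], [0, 0, -0.25], [0, 0, -0.25], [0, 0, -0.25]]' --turn '[[0, 0, 0], [0, 0, 0], [0, 0, 0], [0, 0, 0], [0, 0, 0], [0, 0, 0], [0, 0, 0], [0, 0, 0]]'

```text
t: 14.4
tool_pos: [599.9, 163.9, 352.8]
ee_rot: [[-0.941, 0.337, 0.001], [0.337, 0.941, 0.0], [-0.001, 0.0, -1.0]]
wrist_force: [1.0, 0.6, -0.9]
finger_gap: 1.0
gripper_force: 0.0
```

Run:
```python
from scan import *
np.set_printoptions(precision=4,suppress=True)
log()
R=RR(60,1); R2=RR(60,-1)
g=np.array([600,164,91.5]); z=R[:,2]
for off in (0,-100): print(off,g+z*(19+off),*[np.round(q,1) for q in ik(g+z*(19+off),R,x,8)])
s=g+z*(19-100); s[2]=350
print(*[np.round(q,1) for q in ik(s,R,x,8)])
go(s,R)
```

```text
14.4 [4.5, 28.89, 52.28, 0.0, 98.8, -65.8] [599.9, 163.9, 352.8] 
 [[-0.941, 0.337, 0.001], [0.337, 0.941, 0.0], [-0.001, 0.0, -1.0]] [ 1.   0.6 -0.9] 1.0 0.0
0 [609.5    180.4545  91.5   ] [ -9.4  52.8 109.9 109.7  84.  -73.7]
-100 [559.5     93.8519  91.5   ] [-23.   51.3 116.   96.8  88.5 -77.4]
[-23.3  19.9 114.3  94.7  85.2 -44.4]
lin [ 0.0145 -0.0796  0.0028] turn [-1.3399  1.1189  1.341 ]
```

>>> send_rows --linear '[[0.002, -0.01, 0], [0.004, -0.02, 0], [0.006, -0.03, 0], [0.008, -0.04, 0], [0.01, -0.05, 0], [0.011, -0.06, 0], [0.013, -0.07, 0], [0.0145, -0.08, 0]]' --turn '[[-0.084, 0.07, 0.084], [-0.168, 0.14, 0.168], [-0.251, 0.21, 0.251], [-0.335, 0.28, 0.335], [-0.419, 0.35, 0.419], [-0.503, 0.42, 0.503], [-0.586, 0.49, 0.586], [-0.67, 0.56, 0.67]]'

```text
t: 15.2
tool_pos: [558.9, 93.0, 351.4]
ee_rot: [[-0.486, 0.874, 0.004], [0.571, 0.314, 0.758], [0.661, 0.371, -0.652]]
wrist_force: [0.8, 0.6, -0.8]
finger_gap: 1.004
gripper_force: 0.0
```

>>> send_rows --linear '[[0, 0, 0], [0, 0, 0], [0, 0, 0], [0, 0, 0], [0, 0, 0], [0, 0, 0], [0, 0, 0], [0, 0, 0], [0, 0, 0], [0, 0, 0]]' --turn '[[-0.084, 0.07, 0.084], [-0.168, 0.14, 0.168], [-0.251, 0.21, 0.251], [-0.335, 0.28, 0.335], [-0.419, 0.35, 0.419], [-0.503, 0.42, 0.503], [-0.586, 0.49, 0.586], [-0.67, 0.56, 0.67], [-0.67, 0.56, 0.67], [-0.67, 0.56, 0.67]]'

```text
t: 16.2
tool_pos: [559.2, 93.5, 352.2]
ee_rot: [[0.001, 0.867, 0.498], [0.001, -0.498, 0.867], [1.0, -0.0, -0.001]]
wrist_force: [0.8, 0.2, 1.4]
finger_gap: 0.996
gripper_force: 0.0
```

Run:
```python
from scan import *
log(); D[:]=[eval(l) for l in open('log.txt')]
r=fit(0.002); print(np.round(r.x,1),np.abs(r.fun[:-8]).max()); 
t=cams.read_camera('top');s=cams.read_camera('scene');cv2.imwrite('pics/t4.png',t);cv2.imwrite('pics/s4.png',s)
cv2.imwrite('pics/v4.png',np.hstack([cv2.resize(t[100:250,150:400],(500,300)),cv2.resize(s[150:300,260:410],(300,300))]))
```

```text
16.2 [-31.44, 18.2, 107.9, 89.0, 91.23, -36.1] [559.2, 93.5, 352.2] 
 [[0.001, 0.867, 0.498], [0.001, -0.498, 0.867], [1.0, -0.0, -0.001]] [1. 0. 1.] 0.996 0.0
[201.   0. 116. 439. 398.  39. 255.   0.] 0.0002943649021744932
```

View pics/v4.png

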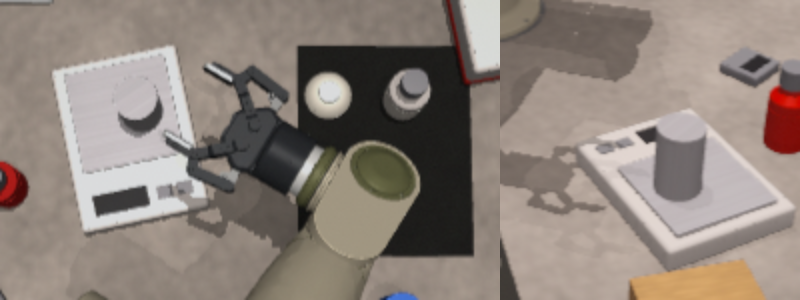

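The cup stands mouth-down on the pan with its top at about (219,150) in the full top view. The bottle stands on the mat beside the undisturbed dish, and the tool is horizontal at yaw 60°.

Run:
```python
from scan import *
np.set_printoptions(precision=1,suppress=True)
x=np.array([201,0,116,439,398,39,255,0.])
t=cv2.imread('pics/t4.png')
c=t[135:170,200:240]; print(c[:,18].mean(1).astype(int)); print(c[12].mean(1).astype(int))
z=plane("top",(219,149),139); print(z)
g=np.array([600,164,91.5]); 
for off in (0,-100,-81):
    R=RR(60,1); print(off,g+R[:,2]*(19+off),*ik(g+R[:,2]*(19+off),R,x,8),*ik(g+R[:,2]*(19+off),RR(60,-1),x,8))
q=ik(g+R[:,2]*19,R,x,8)[0]
A=rz(q[0]);sh=np.array([0,0,201])+A@[0,116,0];el=sh+A@ry(q[1])@[0,0,439];w=el+A@ry(q[1]+q[2])@[39,0,398];print("elbow",el,"wrist",w)
go(g+R[:,2]*(19-81),RR(60,1))
```

```text
[187 190 189 184 187 186 186 185 186 189 192 191 192 191 190 190 192 190
 194 197 194 194 192 194 172  53  59  57  58  59  77 109 120 146 193]
[193 192 191 192 191 192 180 187 185 186 186 186 185 187 190 192 192 191
 192 190 191 190 192 190 191 191 191 191 140 177 194 195 196 196 197 204
 200 219 219 219]
[598. 158. 139.]
0 [609.5 180.5  91.5] [-18.7  51.9 104.4 100.4  85.5 -66.8] [-18.7  51.9 104.4 100.4  85.5 113.2]
-100 [559.5  93.9  91.5] [-31.3  50.6 109.9  88.8  90.4 -70.5] [-31.3  50.6 109.9  88.8  90.4 109.5]
-81 [569.  110.3  91.5] [-28.8  50.8 109.1  91.1  89.6 -69.9] [-28.8  50.8 109.1  91.1  89.6 110.1]
elbow [364.5  -0.7 471.7] wrist [482.  -40.4  91.5]
lin [-0.3 -0.   0. ] turn [-0.  0.  0.]
```

>>> send_rows --linear '[[-0.02, 0, 0], [-0.05, 0, 0], [-0.09, 0, 0], [-0.13, 0, 0], [-0.17, 0, 0], [-0.21, 0, 0], [-0.24, 0, 0], [-0.255, 0, 0], [-0.26, 0, 0], [-0.26, 0, 0]]' --turn '[[0, 0, 0], [0, 0, 0], [0, 0, 0], [0, 0, 0], [0, 0, 0], [0, 0, 0], [0, 0, 0], [0, 0, 0], [0, 0, 0], [0, 0, 0]]'

```text
t: 17.3
tool_pos: [559.5, 93.5, 92.7]
ee_rot: [[-0.0, 0.867, 0.499], [-0.0, -0.499, 0.867], [1.0, 0.0, 0.0]]
wrist_force: [-0.6, -0.1, -0.2]
finger_gap: 0.997
gripper_force: 0.0
```

>>> send_rows --linear '[[0, 0, 0], [0, 0, 0]]' --turn '[[0, 0, 0], [0, 0, 0]]'

```text
t: 17.5
tool_pos: [559.4, 93.5, 93.7]
ee_rot: [[-0.002, 0.867, 0.499], [0.0, -0.499, 0.867], [1.0, 0.002, 0.001]]
wrist_force: [-0.2, -0.3, -0.4]
finger_gap: 1.003
gripper_force: 0.0
```

Run:
```python
from scan import *
log(); go(np.array([600,164,91.5])+RR(60,1)[:,2]*19,RR(60,1))
t=cams.read_camera('top');s=cams.read_camera('scene')
cv2.imwrite('pics/v5.png',np.hstack([cv2.resize(t[100:250,150:400],(500,300)),cv2.resize(s[150:300,260:410],(300,300))]))
```

```text
17.5 [-31.43, 50.41, 109.93, 88.61, 90.53, -70.43] [559.4, 93.5, 93.7] 
 [[-0.002, 0.867, 0.499], [0.0, -0.499, 0.867], [1.0, 0.002, 0.001]] [-0. -0. -0.] 1.003 0.0
lin [-0.  0.  0.] turn [-0. -0.  0.]
```

View pics/v5.png

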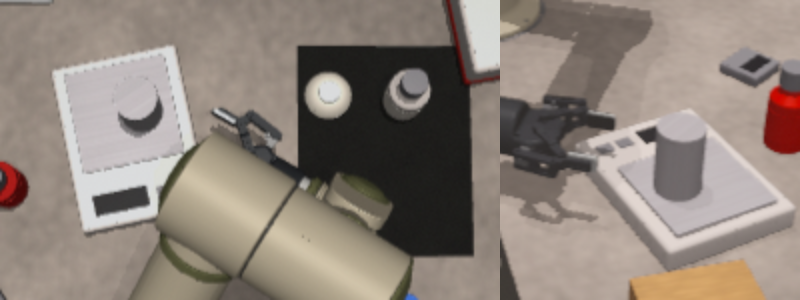

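The open fingers are level and aimed at the cup, at scene crop (600,140) against the cup at (680,160), with nothing touched. Advance and grip.

>>> send_rows --linear '[[0, 0, 0.02], [0, 0, 0.045], [-0.001, 0, 0.07], [-0.002, 0, 0.09], [-0.002, 0, 0.1], [-0.002, 0, 0.102], [-0.002, 0, 0.102]]' --turn '[[0, 0, 0], [0, 0, 0], [0, 0, 0], [0, 0, 0], [0, 0, 0], [0, 0, 0], [0, 0, 0]]'

```text
t: 18.3
tool_pos: [610.0, 181.8, 91.0]
ee_rot: [[0.0, 0.866, 0.499], [-0.001, -0.499, 0.866], [1.0, -0.0, 0.001]]
wrist_force: [0.3, -0.2, -0.6]
finger_gap: 1.0
gripper_force: 0.0
```

>>> send_rows --linear '[[0, 0, 0], [0, 0, 0], [0, 0, 0], [0, 0, 0], [0, 0, 0], [0, 0, 0], [0, 0, 0]]' --turn '[[0, 0, 0], [0, 0, 0], [0, 0, 0], [0, 0, 0], [0, 0, 0], [0, 0, 0], [0, 0, 0]]' --claw 0.4 --grip_force 50

```text
t: 19.0
tool_pos: [610.2, 182.0, 90.9]
ee_rot: [[0.0, 0.866, 0.499], [-0.001, -0.499, 0.866], [1.0, -0.0, 0.001]]
wrist_force: [0.9, -1.3, 0.8]
finger_gap: 0.714
gripper_force: 53.7
```

```bash
python3 -c "
from h import *
log()"
```

```text
19.0 [-18.54, 52.15, 104.23, 100.5, 85.48, -66.77] [610.2, 182.0, 90.9] 
 [[0.0, 0.866, 0.499], [-0.001, -0.499, 0.866], [1.0, -0.0, 0.001]] [ 0.9 -1.3  0.8] 0.714 53.7
```

>>> send_rows --linear '[[0.005, 0, 0], [0.02, 0, 0], [0.045, 0, 0], [0.075, 0, 0], [0.095, 0, 0], [0.1, 0, 0], [0.1, 0, 0]]' --turn '[[0, 0, 0], [0, 0, 0], [0, 0, 0], [0, 0, 0], [0, 0, 0], [0, 0, 0], [0, 0, 0]]'

```text
t: 19.7
tool_pos: [610.0, 182.1, 191.0]
ee_rot: [[-0.0, 0.867, 0.499], [-0.0, -0.499, 0.867], [1.0, 0.0, 0.0]]
wrist_force: [-0.4, 0.0, -1.9]
finger_gap: 0.713
gripper_force: 53.9
```

>>> send_rows --linear '[[0, 0, 0], [0, 0, 0], [0, 0, 0], [0, 0, 0], [0, 0, 0], [0, 0, 0], [0, 0, 0], [0, 0, 0], [0, 0, 0], [0, 0, 0]]' --turn '[[0, 0, 0.05], [0, 0, 0.13], [0, 0, 0.25], [0, 0, 0.39], [0, 0, 0.53], [0, 0, 0.67], [0, 0, 0.81], [0, 0, 0.95], [0, 0, 1.09], [0, 0, 1.23]]'

```text
t: 20.7
tool_pos: [609.8, 182.1, 189.1]
ee_rot: [[0.819, 0.282, 0.499], [-0.472, -0.163, 0.866], [0.326, -0.945, -0.001]]
wrist_force: [-0.1, 0.0, -1.4]
finger_gap: 0.713
gripper_force: 53.9
```

>>> send_rows --linear '[[0, 0, 0], [0, 0, 0], [0, 0, 0], [0, 0, 0], [0, 0, 0], [0, 0, 0], [0, 0, 0], [0, 0, 0], [0, 0, 0], [0, 0, 0]]' --turn '[[0, 0, 0.14], [0, 0, 0.28], [0, 0, 0.42], [0, 0, 0.56], [0, 0, 0.7], [0, 0, 0.84], [0, 0, 0.98], [0, 0, 1.12], [0, 0, 1.26], [0, 0, 1.4]]'

```text
t: 21.7
tool_pos: [609.8, 182.1, 189.1]
ee_rot: [[0.417, -0.759, 0.499], [-0.241, 0.437, 0.866], [-0.876, -0.482, -0.001]]
wrist_force: [0.3, -0.5, -2.2]
finger_gap: 0.718
gripper_force: 53.9
```

>>> send_rows --linear '[[0, 0, 0], [0, 0, 0], [0, 0, 0], [0, 0, 0], [0, 0, 0], [0, 0, 0], [0, 0, 0]]' --turn '[[0, 0, 0.13], [0, 0, 0.25], [0, 0, 0.36], [0, 0, 0.45], [0, 0, 0.505], [0, 0, 0.5116], [0, 0, 0.5116]]'

```text
t: 22.4
tool_pos: [610.0, 182.0, 189.8]
ee_rot: [[-0.001, -0.866, 0.499], [0.0, 0.499, 0.866], [-1.0, 0.001, -0.0]]
wrist_force: [-0.2, -0.3, -2.3]
finger_gap: 0.716
gripper_force: 53.9
```

Run:
```python
from scan import *
np.set_printoptions(precision=4,suppress=True)
log(); go(readout.state()['tool_pos'],RR(60,-1))
t=cams.read_camera('top');s=cams.read_camera('scene')
cv2.imwrite('pics/v6.png',np.hstack([cv2.resize(t[100:250,150:400],(500,300)),cv2.resize(s[130:280,260:410],(300,300))]))
```

```text
22.4 [-18.54, 39.4, 106.37, 99.47, 83.61, 123.75] [610.0, 182.0, 189.8] 
 [[-0.001, -0.866, 0.499], [0.0, 0.499, 0.866], [-1.0, 0.001, -0.0]] [-0.2 -0.3 -2.3] 0.716 53.9
lin [0. 0. 0.] turn [ 0.0009 -0.0001 -0.0009]
```

View pics/v6.png

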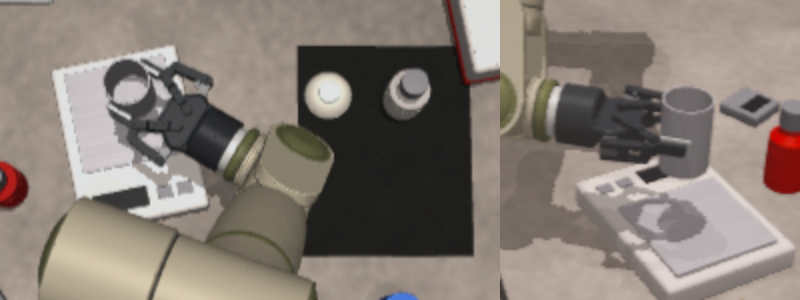

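The cup is mouth-up above the pan, with the open rim visible at crop (688,97). Lower it.

>>> send_rows --linear '[[0.01, 0, 0], [0.03, 0, 0], [0.055, 0, 0], [0.075, 0, 0], [0.088, 0, 0], [0.092, 0, 0], [0.093, 0, 0], [0.093, 0, 0]]' --turn '[[0, 0, 0], [0, 0, 0], [0, 0, 0], [0, 0, 0], [0, 0, 0], [0, 0, 0], [0, 0, 0], [0, 0, 0]]'

```text
t: 23.3
tool_pos: [610.3, 182.0, 98.4]
ee_rot: [[0.001, -0.866, 0.499], [0.001, 0.499, 0.866], [-1.0, -0.0, 0.001]]
wrist_force: [0.0, 1.0, -1.9]
finger_gap: 0.718
gripper_force: 53.9
```

>>> send_rows --linear '[[0.001, 0, 0], [0.002, 0, 0], [0.003, 0, 0], [0.0035, 0, 0], [0.0035, 0, 0]]' --turn '[[0, 0, 0], [0, 0, 0], [0, 0, 0], [0, 0, 0], [0, 0, 0]]'

```text
t: 23.8
tool_pos: [610.1, 182.1, 94.3]
ee_rot: [[-0.0, -0.866, 0.499], [0.001, 0.499, 0.866], [-1.0, 0.001, 0.0]]
wrist_force: [0.3, 0.7, -2.2]
finger_gap: 0.72
gripper_force: 53.9
```

>>> send_rows --linear '[[0.0005, 0, 0], [0.001, 0, 0], [0.0015, 0, 0], [0.002, 0, 0], [0.0025, 0, 0], [0.0025, 0, 0]]' --turn '[[0, 0, 0], [0, 0, 0], [0, 0, 0], [0, 0, 0], [0, 0, 0], [0, 0, 0]]'

```text
t: 24.4
tool_pos: [610.1, 182.1, 92.3]
ee_rot: [[0.001, -0.867, 0.499], [0.002, 0.499, 0.867], [-1.0, 0.0, 0.002]]
wrist_force: [-1.2, -0.4, 3.2]
finger_gap: 0.716
gripper_force: 54.3
```

Contact. Release, back off and look.

>>> send_rows --linear '[[0, 0, 0], [0, 0, 0], [0, 0, 0], [0, 0, 0], [0, 0, 0]]' --turn '[[0, 0, 0], [0, 0, 0], [0, 0, 0], [0, 0, 0], [0, 0, 0]]' --claw 1

```text
t: 24.9
tool_pos: [610.1, 182.0, 91.8]
ee_rot: [[-0.0, -0.866, 0.499], [0.001, 0.499, 0.866], [-1.0, 0.001, 0.0]]
wrist_force: [-1.2, -0.7, 1.1]
finger_gap: 0.998
gripper_force: 0.0
```

>>> send_rows --linear '[[0, 0, -0.01], [0, 0, -0.03], [0, 0, -0.055], [0, 0, -0.08], [0, 0, -0.105], [-0.04, 0, -0.12], [-0.09, 0, -0.12], [-0.13, 0, -0.12], [-0.15, 0, -0.12], [-0.15, 0, -0.12]]' --turn '[[0, 0, 0], [0, 0, 0], [0, 0, 0], [0, 0, 0], [0, 0, 0], [0, 0, 0], [0, 0, 0], [0, 0, 0], [0, 0, 0], [0, 0, 0]]'

```text
t: 25.9
tool_pos: [550.1, 77.4, 244.0]
ee_rot: [[0.004, -0.866, 0.5], [-0.002, 0.5, 0.866], [-1.0, -0.004, 0.0]]
wrist_force: [0.4, 0.7, 0.5]
finger_gap: 0.999
gripper_force: 0.0
```

>>> send_rows --linear '[[0, 0, 0], [0, 0, 0], [0, 0, 0]]' --turn '[[0, 0, 0], [0, 0, 0], [0, 0, 0]]'

```text
t: 26.2
tool_pos: [550.1, 77.9, 240.7]
ee_rot: [[-0.002, -0.866, 0.499], [0.002, 0.499, 0.866], [-1.0, 0.003, 0.001]]
wrist_force: [0.3, 0.1, 0.1]
finger_gap: 0.999
gripper_force: 0.0
```

Run:
```python
from scan import *
np.set_printoptions(precision=1,suppress=True)
log()
t=cams.read_camera('top');s=cams.read_camera('scene')
cv2.imwrite('pics/v7.png',np.hstack([cv2.resize(t[100:250,150:400],(500,300)),cv2.resize(s[150:300,260:410],(300,300))]))
print(proj("top",[600,164,139]),proj("top",[630,-225,131]))
```

```text
26.2 [-33.84, 30.25, 112.47, 86.93, 92.37, 127.39] [550.1, 77.9, 240.7] 
 [[-0.002, -0.866, 0.499], [0.002, 0.499, 0.866], [-1.0, 0.003, 0.001]] [0.3 0.1 0.1] 0.999 0.0
(np.float64(216.83878991560735), np.float64(148.25804028905122)) (np.float64(357.51077059950074), np.float64(140.5463335949701))
```

View pics/v7.png

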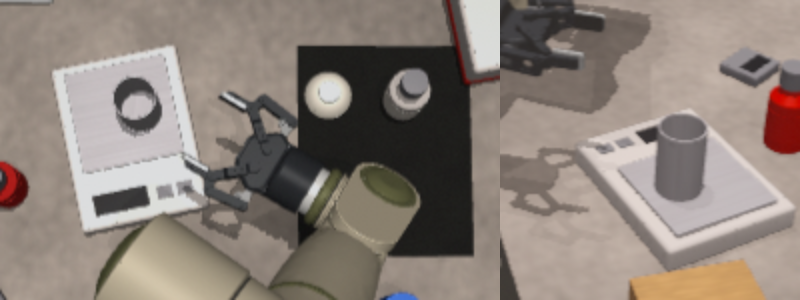

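The cup stands mouth-up inside the pan, with its rim at crop (137,103). The bottle is upright on the mat at crop (407,90), and the arm is clear of everything.

```bash
python3 -c "
from plant import order
print(order.hand_in())"
```

```text
the job is handed in; nothing more can be done
None
```

The cup now stands mouth-up on the balance pan and the bottle stands upright on the mat. The last pictures show the arm clear, and I handed the job in at about 26 s of robot time. No verdict came back.

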